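Count finished sample pellets through the light gate

ROBOT

A 6-joint arm with a two-finger parallel gripper is mounted at the origin on the work surface. World frame = base frame: x ahead of the robot, y to its left, z up, the work surface at z = 0. Lengths are in m, angles in rad, forces in N, time in s.
With the tool pointing down it reaches from about 0.3 to 0.775 m from the base axis. Payload 14.6 kg.
Tool frame: the origin (TCP) lies midway between the tips of the shut fingers; the grasp point (between the pads) lies 19 mm behind it; z points along the fingers, y is the direction in which the jaws open and shut (so a half turn about z gives the same grasp; the last joint's range is limited). The gripper opens to 94 mm and grips with 3 to 60 N. Pads are 16 mm wide; open, the fingers measure 119 mm over their backs; the gripper's body (75 mm by 177 mm) begins 78 mm behind the grasp point.
Start: joints at [-1.411, 0.3, 1.521, -0, 1.321, -0.067], TCP at [0.124, -0.536, 0.205] pointing down, gripper open.
Joint ranges: [-3.03, 3.03], [-0.79, 2.21], [0.23, 2.52], [-1.04, 4.18], [0, 3.07], [-2.55, 2.55]. Speed limits (rad/s): [2.22, 2.22, 2.57, 3.14, 3.14, 3.14].

INTERFACE

Orientations are given as [roll, pitch, yaw] about the fixed x, y, z axes, in that order (R = Rz(yaw) Ry(pitch) Rx(roll)).
In Python, from station import readout, imaging, job gives the robot as it stands.
- The arm moves only by the tool arm_command, never from a script. Its argument "increments" is a list of rows, each an object with "gripper": the opening, from 0 (shut) to 1 (fully open); "slide": the shift along the world's x, y, z in m, a list of three; "yaw": the turn about the world's z in rad. A call has 1 to 8 rows; each row is the pose to reach, as a shift and turn from the pose commanded when the call began; what a row does not reach only later rows make up. A row lasts 1/8 s, in which the tool goes at most 62.5 mm and 10.7 degrees, less where a joint would pass 70% of its speed; a pose out of reach is approached as far as the arm can. A call with a gripper value outside its range is refused whole. The fingers move at their own pace and stop on an object; "grip_force" is the grip in N (left out, the last holds). Time passes only in rows, so rows that repeat a pose let the fingers close. It gives the time, the measured TCP pose, the force and the opening at its end, in the units of the state.
- readout.get_obs(): the state, without advancing time (a new reading comes with each control period).
- imaging.camera(name): name is "side" or "top" or "wrist"; returns a dict with "color" (384x512x3 uint8, red, green, blue), "mtx" (3x3 intrinsics, pixels), "rvec" (rotation vector, rad) and "tvec" (3), from world to camera coordinates, as OpenCV has them. Camera axes: x right, y down, z forward; pixel columns grow to the right and rows downward; lengths in m; the calibration is good to about 2 mm. A picture is of the moment at which its call begins. There is no depth.
- job.hand_in(): hands the job in, once; it reports no verdict.
The state is a dict: "time_s": time; "qpos": joint angles; "joint_vel": joint speeds; "tau": joint torques, N m; "ee_pos": TCP position; "eef_rot": TCP orientation; "force": force on the tool from outside, world axes, zero at the start; "moment": the same for the moment, N m; "grip_width": finger opening in m.
Only numpy, scipy, OpenCV 4.12 (cv2) and the standard library are available. Lean on these libraries where they do the work, as an engineer would, in place of code of your own. Each camera call takes 0.05 s, during which the arm holds its last target. There are 200 camera calls.

TASK

Push the three small pressed pellets lying on the steel deck of the counting box one at a time through the gate in the fence, so that each drops into the slot behind it before the next one follows. Slide them along the deck with the fingertips, never picking one up, and leave the larger reference disc, the little weighing bottle and everything else on the bench where they stand.

Things in the scene. Friction and masses are not known exactly. Their poses are not given: they have to be found in the camera images.
- box: counting box, fixed, grey steel case: box x -175 to +130 mm, y -180 to +180 mm, origin at bench level, z up, turned about z. Its top is a flat steel deck 70 mm above the bench with a rim all round, 5 mm thick and 10 mm above the deck. The fence with its gate crosses the deck and pellets pass it in the box's +x direction. A flat display panel 6 mm high lies behind the fence at y 75 to 155 mm.
- deck (a point): point on the deck before the gate: box (10, 0, 70) mm, axes as the box. The three pellets, the reference disc and the weighing bottle lie in mixed order about 115 mm from this point on the side away from the fence (spread 72 degrees either side of box -x), neighbours about 70 mm apart between centres.
- gate (a point): middle of the gate, at deck level: box (54, 0, 70) mm, axes as the box. Sheet-steel fence 14 mm high, near face at box x 52, far face 56 mm, across the whole deck; the gate is its only gap, 44 mm wide (y -22 to 22). Flared lips 14 mm high, 3 mm thick, lead to it from (32, +-54) to (52, +-22) mm. Black sensor heads 24 mm high stand behind the fence at x 56 to 72, |y| 26 to 40 mm.
- slot (a point): middle of the drop slot's mouth, at deck level: box (86, 0, 70) mm. The slot is a hole in the deck, box x 56 to 116 mm, y -24 to 24 mm, starting right at the fence's far face: a pellet tips and falls in once its centre is a few mm past x = 56 mm. Below is a closed drawer bay, its floor 62 mm under the deck.
- pellet1_center (a point): pressed sample pellet in a plain aluminium cup with a tan-brown face: flat disc 36 mm in diameter, 9 mm thick, 13 to 25 g, lying flat and loose on the steel deck of the box; this point is its centre (4.5 mm above the deck). The three pellets are alike.
- pellet2_center (a point): pressed sample pellet in a plain aluminium cup with a tan-brown face: flat disc 36 mm in diameter, 9 mm thick, 13 to 25 g, lying flat and loose on the steel deck of the box; this point is its centre (4.5 mm above the deck). The three pellets are alike.
- pellet3_center (a point): pressed sample pellet in a plain aluminium cup with a tan-brown face: flat disc 36 mm in diameter, 9 mm thick, 13 to 25 g, lying flat and loose on the steel deck of the box; this point is its centre (4.5 mm above the deck). The three pellets are alike.
- refdisc_center (a point): reference disc to be left alone: steel ring holder 50 mm in diameter, 14 mm thick with a amber glass face, loose on the deck; this point is its centre, 7 mm above the deck
- weighbottle_center (a point): small glass weighing bottle with lid and knob, to be left alone: 32 mm in diameter, 40 mm tall, loose, standing on the deck; this point is its centre, 20 mm above the deck
- flask1_center (a point): stoppered conical glass flask on the bench to the robot's left, loose: 84 mm across the foot, 155 mm tall with its stopper; this point is on its axis 60 mm above the bench
- flask2_center (a point): smaller stoppered conical glass flask, loose, at the left: 72 mm across the foot, 138 mm tall with its stopper; this point is on its axis 52 mm above the bench
- mushroom1_center (a point): brown-capped mushroom standing on its stem on a sheet of paper to the robot's right, loose: cap 72 mm across, 67 mm tall; this point is on its axis 36 mm above its foot
- mushroom2_center (a point): smaller mushroom on the same paper, loose: cap 60 mm across, 56 mm tall; this point is on its axis 30 mm above its foot
Things that resemble listed ones, but are neither listed nor needed, are in the scene too. What is shaped like the part that bears pellet3_center but green or pink is not meant.

How it is judged:
On the way, in this order (a step that is already met when the one before it is completed fails the run):
1. a first pellet is in the drawer bay under the slot (((z of pellet1_center in the frame of box between 0.004 and 0.05 m and x of pellet1_center in the frame of box between -0.05 and 0.13 m and y of pellet1_center in the frame of box between -0.1 and 0.1 m) or (z of pellet2_center in the frame of box between 0.004 and 0.05 m and x of pellet2_center in the frame of box between -0.05 and 0.13 m and y of pellet2_center in the frame of box between -0.1 and 0.1 m) or (z of pellet3_center in the frame of box between 0.004 and 0.05 m and x of pellet3_center in the frame of box between -0.05 and 0.13 m and y of pellet3_center in the frame of box between -0.1 and 0.1 m))), for 0.2 s.
2. a second pellet has followed on its own ((((z of pellet1_center in the frame of box between 0.004 and 0.05 m and x of pellet1_center in the frame of box between -0.05 and 0.13 m and y of pellet1_center in the frame of box between -0.1 and 0.1 m) and (z of pellet2_center in the frame of box between 0.004 and 0.05 m and x of pellet2_center in the frame of box between -0.05 and 0.13 m and y of pellet2_center in the frame of box between -0.1 and 0.1 m)) or ((z of pellet1_center in the frame of box between 0.004 and 0.05 m and x of pellet1_center in the frame of box between -0.05 and 0.13 m and y of pellet1_center in the frame of box between -0.1 and 0.1 m) and (z of pellet3_center in the frame of box between 0.004 and 0.05 m and x of pellet3_center in the frame of box between -0.05 and 0.13 m and y of pellet3_center in the frame of box between -0.1 and 0.1 m)) or ((z of pellet2_center in the frame of box between 0.004 and 0.05 m and x of pellet2_center in the frame of box between -0.05 and 0.13 m and y of pellet2_center in the frame of box between -0.1 and 0.1 m) and (z of pellet3_center in the frame of box between 0.004 and 0.05 m and x of pellet3_center in the frame of box between -0.05 and 0.13 m and y of pellet3_center in the frame of box between -0.1 and 0.1 m)))), for 0.2 s.
3. the third pellet has followed on its own (z of pellet1_center in the frame of box between 0.004 and 0.05 m and x of pellet1_center in the frame of box between -0.05 and 0.13 m and y of pellet1_center in the frame of box between -0.1 and 0.1 m and z of pellet2_center in the frame of box between 0.004 and 0.05 m and x of pellet2_center in the frame of box between -0.05 and 0.13 m and y of pellet2_center in the frame of box between -0.1 and 0.1 m and z of pellet3_center in the frame of box between 0.004 and 0.05 m and x of pellet3_center in the frame of box between -0.05 and 0.13 m and y of pellet3_center in the frame of box between -0.1 and 0.1 m), for 0.2 s.
At the end, for the whole second after the job is handed in: All three pellets lie in the drawer bay below the slot (centres at least 20 mm below the deck, inside the box), and the reference disc, weighing bottle, flasks and mushrooms are within 20 mm of where they stood (all of step 3 and distance of each of refdisc_center, weighbottle_center, flask1_center, flask2_center, mushroom1_center, mushroom2_center from where it was at the start of the episode below 0.02 m); the robot touches nothing.
It fails at once if a pellet is lifted more than 15 mm off the deck (z of any of pellet1_center, pellet2_center, pellet3_center in the frame of box above 0.0895 m).
It fails at once if the reference disc, weighing bottle, a flask or a mushroom is shifted by more than 20 mm or knocked over (not (distance of refdisc_center from where it was at the start of the episode below 0.02 m) or not (distance of weighbottle_center from where it was at the start of the episode below 0.02 m) or not (distance of flask1_center from where it was at the start of the episode below 0.02 m) or not (distance of flask2_center from where it was at the start of the episode below 0.02 m) or not (distance of mushroom1_center from where it was at the start of the episode below 0.02 m) or not (distance of mushroom2_center from where it was at the start of the episode below 0.02 m) or angle between any of refdisc_center, weighbottle_center, flask1_center, flask2_center, mushroom1_center, mushroom2_center's own z axis and vertical above 0.5 rad).
It also fails if it takes over 64 s, if anything falls off the work surface, if the arm or the gripper's body presses on something with over 40 N, if the wrist force passes 120 N, or if a joint passes its speed limit or range.

## Working session

There is one attempt and no reset: what is moved stays moved. The work goes in short steps, Python scripts to look and compute and a tool call to move; the robot and the scene stay as the last step left them, time stands still between calls to the robot, and variables do not carry over. Pictures are saved under pics/ and viewed, about 8 in all and at most 12, crops included, and the job is handed in when it is done.

Besides the shell and the picture viewer there is one more tool, called after "Request:" by a JSON object that holds its "api" and its "payload", one argument or row to a line. arm_command: Moves the arm, as the interface text tells. Its arguments: {"type":"object","properties":{"increments":{"type":"array","items":{"type":"object","properties":{"gripper":{"type":"number"},"slide":{"type":"array","items":{"type":"number"}},"yaw":{"type":"number"}}}},"grip_force":{"type":"number"}},"required":["increments"]}

```bash
mkdir -p pics
cat > h.py <<'E'
import numpy as np, cv2
from station import readout, imaging, job
def cam(n):
    c=imaging.camera(n); c['R']=cv2.Rodrigues(np.array(c['rvec'],float))[0]; c['t']=np.array(c['tvec'],float).reshape(3); c['K']=np.array(c['mtx'],float); return c
def ray(c,px,z):
    d=c['R'].T@np.linalg.solve(c['K'],np.array([px[0],px[1],1.])); o=-c['R'].T@c['t']
    return o+d*(z-o[2])/d[2]
def proj(c,P):
    p=c['K']@(c['R']@np.array(P,float)+c['t']); return p[:2]/p[2]
def save(c,n,box=None,s=1):
    im=c['color'][...,::-1]
    if box: im=im[box[1]:box[3],box[0]:box[2]]
    cv2.imwrite('pics/'+n,cv2.resize(im,None,fx=s,fy=s,interpolation=cv2.INTER_CUBIC))
E
python3 - <<'E'
from h import *
for n in('top','side'):
    c=cam(n); save(c,n+'0.png',s=1.5); print(n,-c['R'].T@c['t'],c['K'][0,0])
    np.save(n+'0.npy',c,allow_pickle=True)
print(readout.get_obs())
E
```

```text
top [0.37045933 0.024081   1.14231016] 354.84237882339
side [0.4275801  0.88864525 0.70310243] 361.0551738767007
{'time_s': 0.1, 'qpos': array([-1.41058589e+00,  3.00397963e-01,  1.52153426e+00, -5.06210473e-05,
        1.32069761e+00, -6.65957067e-02]), 'joint_vel': array([-0.00057635, -0.00201057, -0.00188174,  0.00055001,  0.00062719,
        0.00047206]), 'tau': array([ 3.93171149e-04, -5.32645512e+01, -3.53283048e+01,  7.09201279e-02,
        2.35098257e-02, -4.34110621e-05]), 'ee_pos': array([ 0.12362434, -0.53567742,  0.20494625]), 'eef_rot': array([-3.14055451e+00, -2.00961412e-05,  2.26818689e-01]), 'force': array([ 0.43015881,  0.32046504, -0.79792375]), 'moment': array([0.04687394, 0.02638288, 0.01883752]), 'grip_width': 0.09399767584460404}
```

View pics/top0.png

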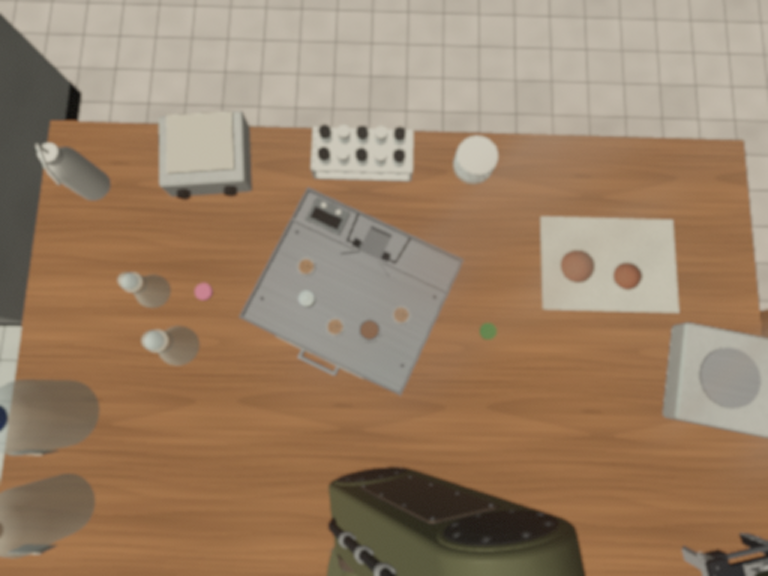

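View pics/side0.png

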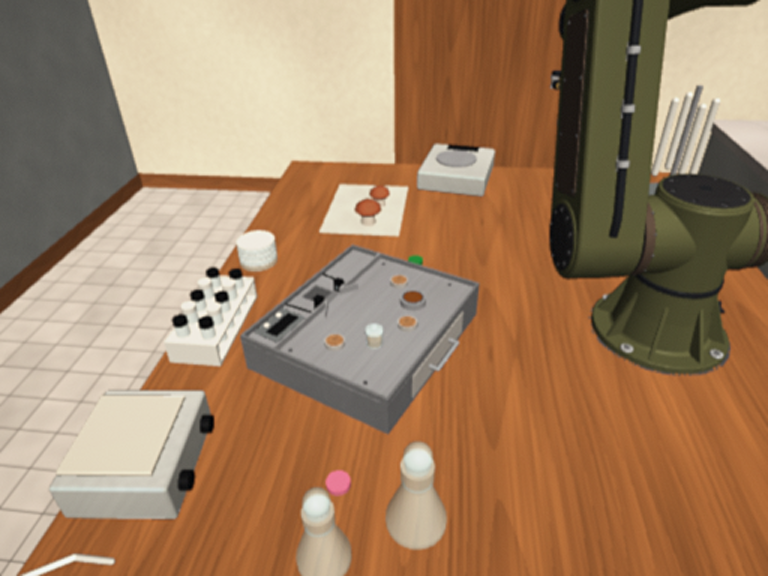

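The top view (1.5x pixels) shows the box corners near (307,190), (462,262), (402,393) and (242,317), with the gate on the upper side.
- **Pellet candidates:** tan discs at (306,267), (335,327) and (401,315).
- **Not pellets:** reference disc (369,329, larger and darker), bottle (306,298), pink disc (203,291) and green disc (488,331), both on the bench.

Next I measure all of these and check the choice in a close crop.

```bash
cat > m.py <<'E'
from h import *
c=np.load('top0.npy',allow_pickle=True).item(); s=np.load('side0.npy',allow_pickle=True).item()
B=np.array([[130,180],[130,-180],[-175,-180],[-175,180]])/1000
g=cv2.cvtColor(c['color'],cv2.COLOR_RGB2HSV)
# box = low saturation region
m=((g[...,1]<70)).astype(np.uint8); m[:120]=0;m[270:]=0;m[:,:155]=0;m[:,315:]=0
m=cv2.morphologyEx(m,cv2.MORPH_CLOSE,np.ones((9,9)));m=cv2.morphologyEx(m,cv2.MORPH_OPEN,np.ones((9,9)))
k=max(cv2.findContours(m,0,1)[0],key=cv2.contourArea); r=cv2.minAreaRect(k); print('rect',np.array(r[0])*1.5,r[1],r[2])
man=np.array([[307,190],[462,262],[402,393],[242,317]])/1.5
W=np.array([ray(c,p,.08)[:2] for p in man])
print('sides',[np.linalg.norm(W[i]-W[(i+1)%4]) for i in range(4)])
a=B-B.mean(0); b=W-W.mean(0); th=np.arctan2((a[:,0]*b[:,1]-a[:,1]*b[:,0]).sum(),(a*b).sum())
R=np.array([[np.cos(th),-np.sin(th)],[np.sin(th),np.cos(th)]]); t=W.mean(0)-R@B.mean(0)
print('box',t,th,'res',(W-(B@R.T+t))*1000)
print('gate',R@[.054,0]+t)
# objects inside box
sat=((g[...,1]>60)).astype(np.uint8); inn=np.zeros_like(sat)
cv2.fillPoly(inn,[((man-man.mean(0))*.9+man.mean(0)).astype(np.int32)],1)
n,l,st,ce=cv2.connectedComponentsWithStats(sat*inn)
for i in range(1,n):
    if st[i,4]>15:
        P=ray(c,ce[i],.079); print('obj',ce[i]*1.5,st[i,4],P[:2].round(4),'box',((P[:2]-t)@R*1000).round(1))
P=ray(c,np.array([306,298])/1.5,.105);print('bottle',P,(P[:2]-t)@R*1000)
save(c,'crop0.png',(150,115,320,270),4)
E
python3 m.py
```

```text
rect [348.63327026 293.87592316] (119.07568359375, 106.61353302001953) 24.943904876708984
sides [np.float64(0.3558283598473769), np.float64(0.2919295619123358), np.float64(0.35345562999159563), np.float64(0.2947433811039942)]
box [0.58371181 0.07584769] -0.4158519764225083 res [[-4.90693553  0.46902168]
 [-5.33314204  5.22574787]
 [ 6.66780821  0.04634667]
 [ 3.57226936 -5.74111622]]
gate [0.63310953 0.05403334]
obj [305.42142857 265.75714286] 70 [0.6085 0.1839] box [-21.  108.9]
obj [400.3359375 314.0390625] 64 [ 0.514  -0.0118] box [ -28.4 -108.3]
obj [334.26086957 325.97826087] 69 [0.4865 0.1202] box [-106.8    1.3]
obj [368.97142857 329.17142857] 105 [0.4818 0.0505] box [-82.9 -64.4]
bottle [0.5377011  0.17569691 0.105     ] [-82.42537336  72.75239402]
```

View pics/crop0.png

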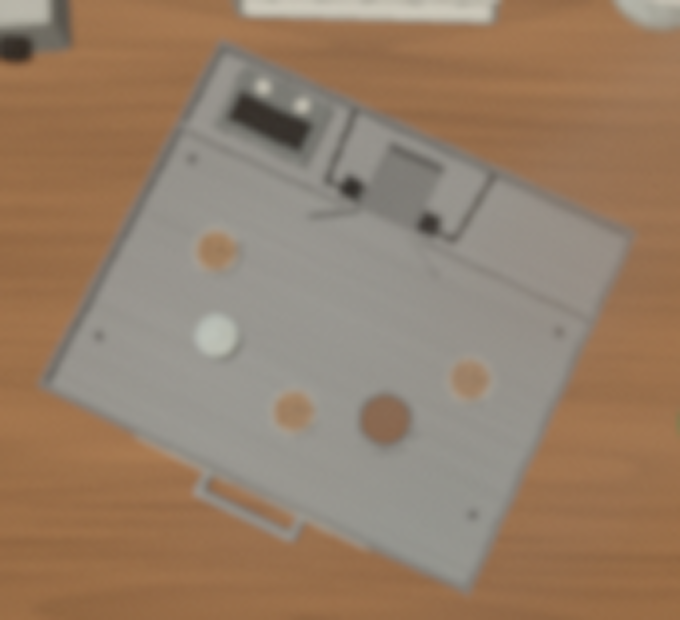

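Crop (4x pixels): the aluminium-rimmed tan discs at (217,250), (293,410) and (470,380) are the pellets. The reference disc is at (385,418), the bottle at (216,336) and the sensor heads at (351,187) and (429,224). All five objects come out 113–117 mm from the deck point, as the description says.

Plan: part-open jaws (18 mm gap) cradle each disc, with tool -x as the pushing direction. The middle pellet goes first. I move over now and take a wrist look.

Request:
{"api": "arm_command", "payload": {
  "increments": [
    {"slide":[0.025,0.04,0.01],"yaw":0.16,"gripper":0.19},
    {"slide":[0.05,0.08,0.02],"yaw":0.33,"gripper":0.19},
    {"slide":[0.075,0.12,0.03],"yaw":0.5,"gripper":0.19},
    {"slide":[0.1,0.165,0.04],"yaw":0.67,"gripper":0.19},
    {"slide":[0.125,0.21,0.05],"yaw":0.84,"gripper":0.19},
    {"slide":[0.15,0.25,0.06],"yaw":1.0,"gripper":0.19},
    {"slide":[0.175,0.29,0.07],"yaw":1.17,"gripper":0.19},
    {"slide":[0.2,0.33,0.08],"yaw":1.34,"gripper":0.19}
  ]
}}

```text
time_s: 1.1
ee_pos: [0.3241, -0.2044, 0.2857]
eef_rot: [3.142, -0.0, 1.572]
force: [0.7, -0.4, -0.4]
grip_width: 0.0194
```

Request:
{"api": "arm_command", "payload": {
  "increments": [
    {"slide":[0.017,0.04,0],"yaw":0.16,"gripper":0.19},
    {"slide":[0.034,0.085,0],"yaw":0.32,"gripper":0.19},
    {"slide":[0.05,0.13,0],"yaw":0.48,"gripper":0.19},
    {"slide":[0.066,0.175,0],"yaw":0.64,"gripper":0.19},
    {"slide":[0.083,0.22,0],"yaw":0.8,"gripper":0.19},
    {"slide":[0.1,0.26,0],"yaw":0.96,"gripper":0.19},
    {"slide":[0.117,0.3,0],"yaw":1.1,"gripper":0.19},
    {"slide":[0.132,0.339,0],"yaw":1.158,"gripper":0.19}
  ]
}}

```text
time_s: 2.1
ee_pos: [0.4559, 0.1346, 0.2852]
eef_rot: [-3.141, -0.0, 2.728]
force: [1.1, -0.7, 0.6]
grip_width: 0.0179
```

Run:
```python
from h import *
c=cam('wrist'); np.save('w1.npy',c,allow_pickle=True); save(c,'w1.png',s=1.5)
o=readout.get_obs(); print(o['time_s'],o['ee_pos'],o['eef_rot'],o['grip_width'],o['qpos'])
```

```text
2.15 [0.45675076 0.13764489 0.28473822] [ 3.14120402e+00 -1.14745340e-03  2.73157329e+00] 0.017765629511114947 [ 2.15340918e-01  8.31970826e-02  1.59483178e+00  9.92415788e-04
  1.46426664e+00 -9.45541689e-01]
```

View pics/w1.png

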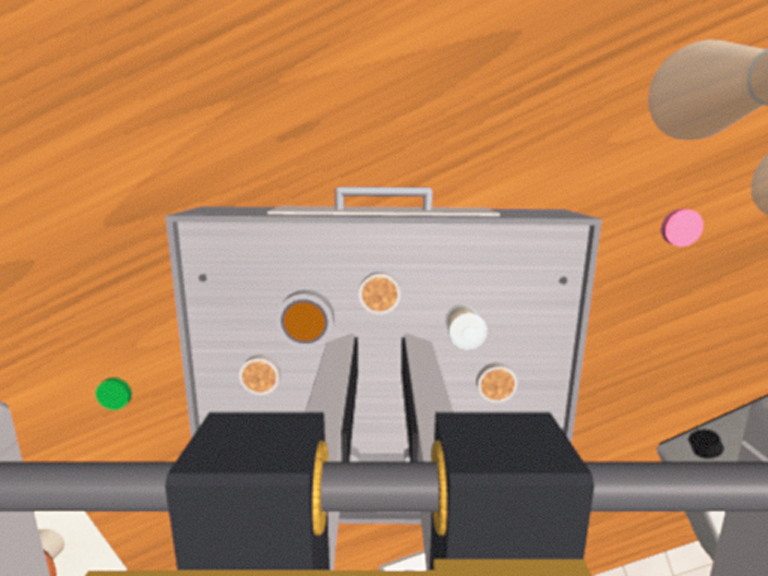

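The wrist view (1.5x) shows the pellets at (380,294), (259,377) and (497,384), the disc at (305,321), the bottle at (468,329) and the rear rim corners at (170,218) and (600,219). I use it to refine the poses.

Run:
```python
from h import *
c=np.load('w1.npy',allow_pickle=True).item()
for n,p in dict(rimL=(170,218),rimR=(600,219)).items(): print(n,ray(c,np.array(p)/1.5,.08).round(4))
A,Bp=[ray(c,np.array(p)/1.5,.08)[:2] for p in((170,218),(600,219))]
d=Bp-A; print('len',np.linalg.norm(d)); yv=d/np.linalg.norm(d); th=np.arctan2(-yv[0],yv[1])
R=np.array([[np.cos(th),-np.sin(th)],[np.sin(th),np.cos(th)]]); t=(A+Bp)/2-R@[-.175,0]
print('box',t,th)
t2,th2=np.array([.58371,.07585]),-.41585; R2=np.array([[np.cos(th2),-np.sin(th2)],[np.sin(th2),np.cos(th2)]])
g=cv2.cvtColor(c['color'],cv2.COLOR_RGB2HSV); m=(g[...,1]>70).astype(np.uint8)
for p in((380,294),(259,377),(497,384),(305,321)):
    u=(np.array(p)/1.5).astype(int); w=np.zeros_like(m); cv2.circle(w,tuple(map(int,u)),15,1,-1)
    n,l,s,ce=cv2.connectedComponentsWithStats(m*w,connectivity=4); i=1+np.argmax(s[1:,4])
    P=ray(c,ce[i],.079 if p[0]!=305 else .084)[:2]; print(p,ce[i]*1.5,s[i,4],P.round(4),((P-t)@R*1000).round(1),((P-t2)@R2*1000).round(1))
# screws/heads in top0
c=np.load('top0.npy',allow_pickle=True).item()
a,b=[ray(c,np.array(p)/4+[150,115],.094)[:2] for p in((351,187),(429,224))]
d=a-b; print('heads mid',(a+b)/2,np.linalg.norm(d),'th',np.arctan2(-d[0],d[1]), 'box0 est',(a+b)/2-R@[.064,0])
```

```text
rimL [ 0.3565 -0.0108  0.08  ]
rimR [0.5    0.3143 0.08  ]
len 0.35539533600978285
box [0.5883173  0.08104804] -0.41581619892088384
(380, 294) [379.02969121 293.5760095 ] 421 [0.4857 0.1212] [-110.1   -4.7] [-108.     1.9]
(259, 377) [258.36980609 376.06371191] 361 [ 0.5132 -0.0111] [ -31.5 -114.6] [ -29.4 -108. ]
(497, 384) [497.04353933 383.91994382] 356 [0.608  0.1856] [-24.2 103.6] [-22.1 110.2]
(305, 321) [303.74120603 320.96733668] 597 [0.4808 0.0519] [-86.6 -70.1] [-84.5 -63.5]
heads mid [0.64226615 0.05026143] 0.06600547682506863 th -0.427372026717423 box0 est [0.58371978 0.07611338]
```

Both views agree on the pellets to about 1.5 mm, and the sensor heads confirm the box at (0.5837, 0.076) with yaw -0.416. Lowering behind the middle pellet.

Request:
{"api": "arm_command", "payload": {
  "increments": [
    {"slide":[-0.001,0.001,-0.03],"gripper":0.19},
    {"slide":[-0.0025,0.002,-0.075],"gripper":0.19},
    {"slide":[-0.0025,0.002,-0.12],"gripper":0.19},
    {"slide":[-0.0025,0.002,-0.16],"gripper":0.19},
    {"slide":[-0.0025,0.002,-0.19],"gripper":0.19},
    {"slide":[-0.0025,0.002,-0.205],"gripper":0.19},
    {"slide":[-0.0025,0.002,-0.211],"gripper":0.19},
    {"slide":[-0.0025,0.002,-0.211],"gripper":0.19}
  ]
}}

```text
invalid input
```

Request:
{"api": "arm_command", "payload": {
  "increments": [
    {"slide":[-0.001,0.001,-0.03],"yaw":0,"gripper":0.19},
    {"slide":[-0.0025,0.002,-0.075],"yaw":0,"gripper":0.19},
    {"slide":[-0.0025,0.002,-0.12],"yaw":0,"gripper":0.19},
    {"slide":[-0.0025,0.002,-0.16],"yaw":0,"gripper":0.19},
    {"slide":[-0.0025,0.002,-0.19],"yaw":0,"gripper":0.19},
    {"slide":[-0.0025,0.002,-0.205],"yaw":0,"gripper":0.19},
    {"slide":[-0.0025,0.002,-0.211],"yaw":0,"gripper":0.19},
    {"slide":[-0.0025,0.002,-0.211],"yaw":0,"gripper":0.19}
  ]
}}

```text
time_s: 3.15
ee_pos: [0.4535, 0.1351, 0.0749]
eef_rot: [3.141, 0.001, 2.725]
force: [0.3, -0.0, -0.4]
grip_width: 0.018
```

Request:
{"api": "arm_command", "payload": {
  "increments": [
    {"slide":[0.009,-0.004,0],"yaw":0,"gripper":0.19},
    {"slide":[0.02,-0.009,0],"yaw":0,"gripper":0.19},
    {"slide":[0.034,-0.0152,0],"yaw":0,"gripper":0.19},
    {"slide":[0.048,-0.0215,0],"yaw":0,"gripper":0.19},
    {"slide":[0.063,-0.028,0],"yaw":0,"gripper":0.19},
    {"slide":[0.078,-0.035,0],"yaw":0,"gripper":0.19},
    {"slide":[0.092,-0.0415,0],"yaw":0,"gripper":0.19},
    {"slide":[0.1,-0.045,0],"yaw":0,"gripper":0.19}
  ]
}}

```text
time_s: 4.15
ee_pos: [0.554, 0.0896, 0.0743]
eef_rot: [-3.141, -0.0, 2.724]
force: [-1.0, -0.1, -0.4]
grip_width: 0.0177
```

Run:
```python
from h import *
c=cam('top'); save(c,'t2.png',(150,115,320,270),4)
c=cam('side'); save(c,'s2.png',(150,150,330,290),4)
```

```text
(no output)
```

View pics/s2.png

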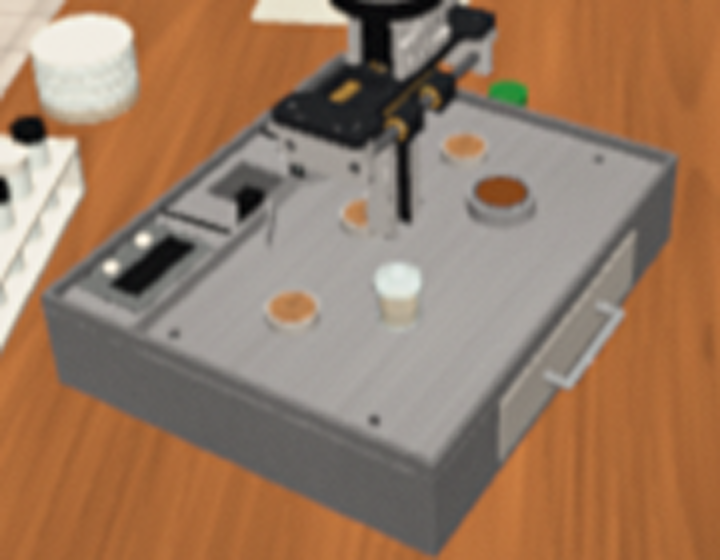

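The side view shows the pellet cradled in front of the fingertips at (360,215). I keep pushing, straight through the gate.

Request:
{"api": "arm_command", "payload": {
  "increments": [
    {"slide":[0.009,-0.0042,0],"yaw":0,"gripper":0.19},
    {"slide":[0.018,-0.0084,0],"yaw":0,"gripper":0.19},
    {"slide":[0.027,-0.0125,0],"yaw":0,"gripper":0.19},
    {"slide":[0.036,-0.0165,0],"yaw":0,"gripper":0.19},
    {"slide":[0.045,-0.0205,0],"yaw":0,"gripper":0.19},
    {"slide":[0.054,-0.0245,0],"yaw":0,"gripper":0.19},
    {"slide":[0.063,-0.0285,0],"yaw":0,"gripper":0.19},
    {"slide":[0.069,-0.031,0],"yaw":0,"gripper":0.19}
  ]
}}

```text
time_s: 5.25
ee_pos: [0.6227, 0.0588, 0.0744]
eef_rot: [-3.142, 0.0, 2.725]
force: [-0.5, 0.0, -0.4]
grip_width: 0.0179
```

Run:
```python
from h import *
c=cam('top'); save(c,'t3.png',(150,115,320,270),3)
c=cam('wrist'); save(c,'w3.png',s=1)
a=cv2.imread('pics/t3.png');b=cv2.imread('pics/w3.png')
a=cv2.resize(a,(420,384));cv2.imwrite('pics/j3.png',cv2.resize(np.hstack([a,b]),None,fx=.85,fy=.85))
```

```text
(no output)
```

View pics/j3.png

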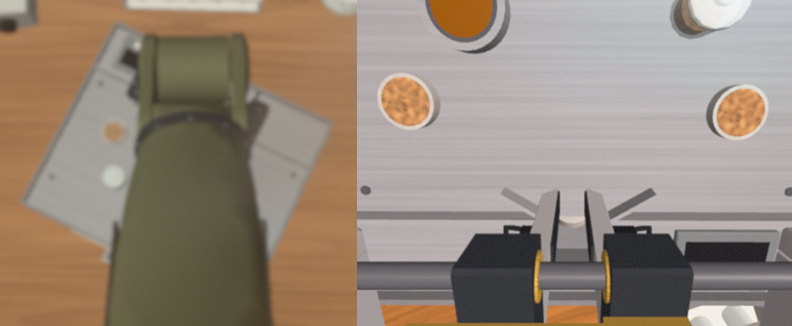

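The pellet's rim shows between the fingertips at (572,219), so it's at or tipping into the slot mouth. I back off and look.

Request:
{"api": "arm_command", "payload": {
  "increments": [
    {"slide":[0,0,0],"yaw":0,"gripper":0.19},
    {"slide":[-0.009,0.004,0],"yaw":0,"gripper":0.19},
    {"slide":[-0.027,0.012,0.0],"yaw":0,"gripper":0.19},
    {"slide":[-0.045,0.02,0.02],"yaw":0,"gripper":0.19},
    {"slide":[-0.064,0.028,0.06],"yaw":0,"gripper":0.19},
    {"slide":[-0.082,0.036,0.11],"yaw":0,"gripper":0.19},
    {"slide":[-0.09,0.04,0.14],"yaw":0,"gripper":0.19}
  ]
}}

```text
time_s: 6.22
ee_pos: [0.5312, 0.0998, 0.2171]
eef_rot: [3.14, 0.002, 2.726]
force: [0.3, -0.1, -1.3]
grip_width: 0.018
```

Run:
```python
from h import *
c=cam('side'); save(c,'s4.png',(150,150,330,290),2)
d=cam('wrist'); np.save('w4.npy',d,allow_pickle=True); save(d,'w4.png',s=1)
a=cv2.imread('pics/s4.png');b=cv2.imread('pics/w4.png')
a=cv2.copyMakeBorder(a,0,384-a.shape[0],0,0,0);cv2.imwrite('pics/j4.png',cv2.resize(np.hstack([a,b]),None,fx=.9,fy=.9))
```

```text
(no output)
```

View pics/j4.png

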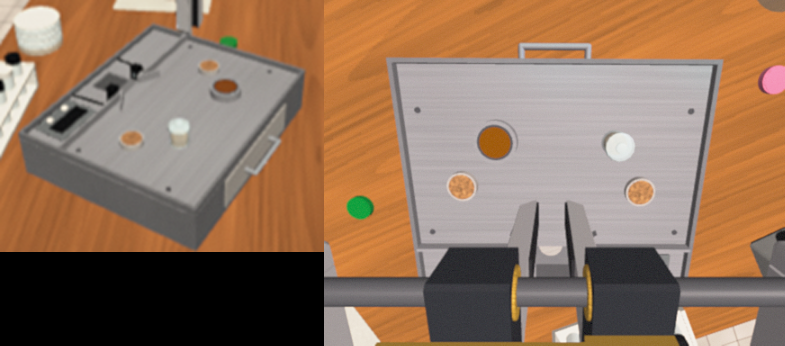

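The deck before the gate is clear. A pale edge shows just past the fence at (550,250), so I check by ray which depth it fits, and re-measure the other two pellets.

```bash
cat > fin.py <<'E'
from h import *
import sys
t=np.array([.5837,.076]);th=-.416;R=np.array([[np.cos(th),-np.sin(th)],[np.sin(th),np.cos(th)]])
def w2b(P): return ((np.array(P)[:2]-t)@R*1000).round(1)
def b2w(x,y): return R@np.array([x,y])/1000+t
def pellet(c,p,z=.079,r=20):
    g=cv2.cvtColor(c['color'],cv2.COLOR_RGB2HSV); m=(g[...,1]>70).astype(np.uint8); w=np.zeros_like(m)
    cv2.circle(w,tuple(map(int,p)),r,1,-1); n,l,s,ce=cv2.connectedComponentsWithStats(m*w,connectivity=4)
    i=1+np.argmax(s[1:,4]); P=ray(c,ce[i],z)[:2]; return ce[i].round(1),s[i,4],P.round(4),w2b(P)
E
python3 - <<'E'
from fin import *
c=np.load('w4.npy',allow_pickle=True).item()
for z in(.07,.05,.012): print(z,w2b(ray(c,(251,278),z)))
for p in((153,207),(351,213)): print(pellet(c,p))
# fence/gate features
for p in((459,246),(385,246)): pass
o=readout.get_obs();print(o['time_s'],o['ee_pos'])
E
python3 - <<'E'
import cv2
b=cv2.imread('pics/w4.png')[220:330,190:320];cv2.imwrite('pics/c4.png',cv2.resize(b,None,fx=5,fy=5,interpolation=2))
E
```

```text
0.07 [63.4 -0.5]
0.05 [75.6 -0.5]
0.012 [98.8 -0.7]
(array([152.4, 207.3]), np.int32(598), array([ 0.5131, -0.0109]), array([ -29.4, -108. ]))
(array([351.5, 213.5]), np.int32(581), array([0.6081, 0.1858]), array([-22.1, 110.3]))
6.325 [0.5321721  0.09989526 0.2180256 ]
```

View pics/c4.png

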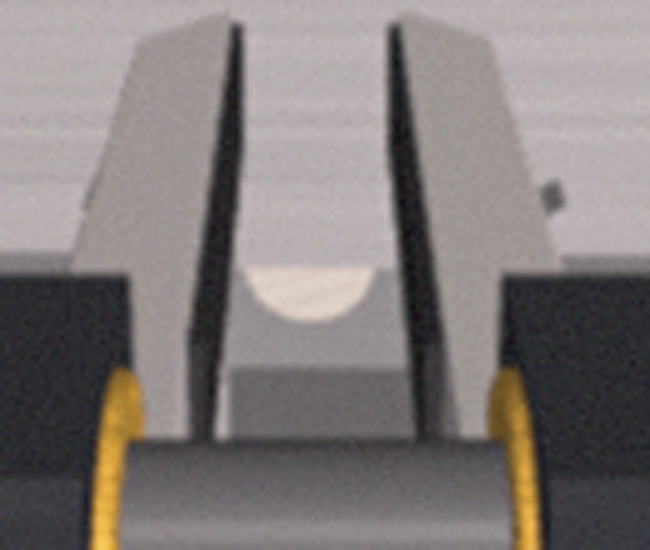

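The crop shows the pellet's plain aluminium face flat on the bay floor, seen through the gate and partly hidden by the fence edge. So the first pellet is in, and the gate line (y ≈ -0.5 mm) is confirmed. Next is the pellet at box (-22,110), pushed toward (5,0).

Request:
{"api": "arm_command", "payload": {
  "increments": [
    {"slide":[0.01,0.015,0],"yaw":-0.16,"gripper":0.19},
    {"slide":[0.021,0.03,0],"yaw":-0.33,"gripper":0.19},
    {"slide":[0.032,0.046,0],"yaw":-0.5,"gripper":0.19},
    {"slide":[0.043,0.062,0],"yaw":-0.67,"gripper":0.19},
    {"slide":[0.054,0.078,0],"yaw":-0.84,"gripper":0.19},
    {"slide":[0.065,0.095,0],"yaw":-1.01,"gripper":0.19},
    {"slide":[0.075,0.11,0],"yaw":-1.18,"gripper":0.19},
    {"slide":[0.082,0.122,0],"yaw":-1.33,"gripper":0.19}
  ]
}}

```text
time_s: 7.32
ee_pos: [0.614, 0.2216, 0.2126]
eef_rot: [-3.14, 0.001, 1.39]
force: [-1.1, 0.5, 1.6]
grip_width: 0.0178
```

Request:
{"api": "arm_command", "payload": {
  "increments": [
    {"slide":[0,0,-0.02],"yaw":0,"gripper":0.19},
    {"slide":[0,0,-0.055],"yaw":0,"gripper":0.19},
    {"slide":[0,0,-0.09],"yaw":0,"gripper":0.19},
    {"slide":[0,0,-0.12],"yaw":0,"gripper":0.19},
    {"slide":[0,0,-0.135],"yaw":0,"gripper":0.19},
    {"slide":[0,0,-0.14],"yaw":0,"gripper":0.19},
    {"slide":[0,0,-0.14],"yaw":0,"gripper":0.19}
  ]
}}

```text
time_s: 8.2
ee_pos: [0.6144, 0.2212, 0.0749]
eef_rot: [3.141, -0.0, 1.395]
force: [0.0, 1.2, -0.0]
grip_width: 0.0172
```

Request:
{"api": "arm_command", "payload": {
  "increments": [
    {"slide":[-0.0014,-0.008,0],"yaw":0,"gripper":0.19},
    {"slide":[-0.0035,-0.02,0],"yaw":0,"gripper":0.19},
    {"slide":[-0.0058,-0.033,0],"yaw":0,"gripper":0.19},
    {"slide":[-0.0081,-0.046,0],"yaw":0,"gripper":0.19},
    {"slide":[-0.0104,-0.059,0],"yaw":0,"gripper":0.19},
    {"slide":[-0.0127,-0.072,0],"yaw":0,"gripper":0.19},
    {"slide":[-0.015,-0.085,0],"yaw":0,"gripper":0.19},
    {"slide":[-0.0172,-0.097,0],"yaw":0,"gripper":0.19}
  ]
}}

```text
time_s: 9.2
ee_pos: [0.5968, 0.1232, 0.0745]
eef_rot: [3.142, -0.0, 1.395]
force: [0.3, 0.2, 0.2]
grip_width: 0.0178
```

Request:
{"api": "arm_command", "payload": {
  "increments": [
    {"slide":[-0.0018,-0.01,0],"yaw":0,"gripper":0.19},
    {"slide":[-0.0034,-0.019,0],"yaw":0,"gripper":0.19},
    {"slide":[-0.0046,-0.026,0],"yaw":0,"gripper":0.19},
    {"slide":[-0.0046,-0.026,0],"yaw":0,"gripper":0.19},
    {"slide":[-0.002,-0.012,0.0],"yaw":0,"gripper":0.19},
    {"slide":[-0.001,-0.006,0.03],"yaw":0,"gripper":0.19},
    {"slide":[0,0.0,0.07],"yaw":0,"gripper":0.19},
    {"slide":[0,0.0,0.1],"yaw":0,"gripper":0.19}
  ]
}}

```text
time_s: 10.2
ee_pos: [0.5972, 0.1258, 0.1761]
eef_rot: [3.141, -0.001, 1.396]
force: [-0.2, 0.6, 0.5]
grip_width: 0.0179
```

```bash
cat > look.py <<'E'
from fin import *
import sys
# find tan pellets on the deck from the side camera by mask
def find(cn,zs=.079):
    c=cam(cn); g=cv2.cvtColor(c['color'],cv2.COLOR_RGB2HSV)
    poly=np.array([proj(c,[*b2w(x,y),.07]) for x,y in((50,172),(50,-172),(-168,-172),(-168,172))],np.int32)
    w=np.zeros(g.shape[:2],np.uint8); cv2.fillPoly(w,[poly],1)
    m=(g[...,1]>65).astype(np.uint8)*w
    n,l,s,ce=cv2.connectedComponentsWithStats(m,connectivity=4)
    for i in range(1,n):
        if s[i,4]>25: P=ray(c,ce[i],zs); print(cn,ce[i].round(1),s[i,2:],P[:2].round(4),w2b(P))
    return c
for n in sys.argv[1].split(','): np.save(n+'_l.npy',find(n),allow_pickle=True)
o=readout.get_obs();print(o['time_s'],o['ee_pos'],o['eef_rot'][2],w2b(o['ee_pos']))
E
python3 look.py side,wrist
```

```text
side [265.5 186.1] [10  7 52] [ 0.5151 -0.0095] [ -28.2 -105.9]
side [274.8 197.5] [13  8 81] [0.4826 0.0455] [-80.2 -68.8]
side [237.3 201.3] [11  7 59] [0.5881 0.0745] [4.6 0.4]
wrist [251.3 245.2] [ 32  29 709] [0.5875 0.0732] [ 4.6 -1. ]
wrist [146.9 273.1] [ 32  16 217] [0.4777 0.0615] [-91.1 -56.1]
wrist [211.6 326.6] [ 13  67 500] [ 0.5288 -0.0129] [ -14.3 -103.5]
10.3 [0.59826318 0.12561013 0.17799509] 1.395846157582541 [-6.7 51.3]
```

The second pellet is at box (4.6,-0.5), exactly where planned. Moving behind it, aligned with the gate.

Request:
{"api": "arm_command", "payload": {
  "increments": [
    {"slide":[-0.005,-0.004,0],"yaw":0.16,"gripper":0.19},
    {"slide":[-0.01,-0.009,0],"yaw":0.33,"gripper":0.19},
    {"slide":[-0.016,-0.014,0],"yaw":0.5,"gripper":0.19},
    {"slide":[-0.022,-0.019,0],"yaw":0.67,"gripper":0.19},
    {"slide":[-0.028,-0.024,0],"yaw":0.84,"gripper":0.19},
    {"slide":[-0.034,-0.029,0],"yaw":1.01,"gripper":0.19},
    {"slide":[-0.04,-0.034,0],"yaw":1.18,"gripper":0.19},
    {"slide":[-0.042,-0.036,0],"yaw":1.331,"gripper":0.19}
  ]
}}

```text
time_s: 11.3
ee_pos: [0.5545, 0.0887, 0.1734]
eef_rot: [-3.141, -0.001, 2.732]
force: [0.7, 0.3, -0.2]
grip_width: 0.018
```

Request:
{"api": "arm_command", "payload": {
  "increments": [
    {"slide":[0,0,-0.02],"yaw":0,"gripper":0.19},
    {"slide":[0,0,-0.05],"yaw":0,"gripper":0.19},
    {"slide":[0,0,-0.08],"yaw":0,"gripper":0.19},
    {"slide":[0,0,-0.095],"yaw":0,"gripper":0.19},
    {"slide":[0,0,-0.0995],"yaw":0,"gripper":0.19},
    {"slide":[0,0,-0.0995],"yaw":0,"gripper":0.19}
  ]
}}

```text
time_s: 12.05
ee_pos: [0.5552, 0.0883, 0.0754]
eef_rot: [3.141, 0.0, 2.726]
force: [-0.0, 0.1, -0.7]
grip_width: 0.0176
```

Request:
{"api": "arm_command", "payload": {
  "increments": [
    {"slide":[0.008,-0.0035,0],"yaw":0,"gripper":0.19},
    {"slide":[0.017,-0.0074,0],"yaw":0,"gripper":0.19},
    {"slide":[0.026,-0.0113,0],"yaw":0,"gripper":0.19},
    {"slide":[0.035,-0.0152,0],"yaw":0,"gripper":0.19},
    {"slide":[0.044,-0.0191,0],"yaw":0,"gripper":0.19},
    {"slide":[0.053,-0.023,0],"yaw":0,"gripper":0.19},
    {"slide":[0.062,-0.0268,0],"yaw":0,"gripper":0.19},
    {"slide":[0.0675,-0.029,0],"yaw":0,"gripper":0.19}
  ]
}}

```text
time_s: 13.05
ee_pos: [0.623, 0.0588, 0.0748]
eef_rot: [-3.142, -0.0, 2.726]
force: [-0.3, -0.1, 0.4]
grip_width: 0.0178
```

Request:
{"api": "arm_command", "payload": {
  "increments": [
    {"slide":[0,0,0],"yaw":0,"gripper":0.19},
    {"slide":[-0.009,0.004,0],"yaw":0,"gripper":0.19},
    {"slide":[-0.027,0.012,0.0],"yaw":0,"gripper":0.19},
    {"slide":[-0.045,0.02,0.02],"yaw":0,"gripper":0.19},
    {"slide":[-0.064,0.028,0.06],"yaw":0,"gripper":0.19},
    {"slide":[-0.082,0.036,0.11],"yaw":0,"gripper":0.19},
    {"slide":[-0.09,0.04,0.14],"yaw":0,"gripper":0.19}
  ]
}}

```text
time_s: 13.92
ee_pos: [0.5314, 0.0998, 0.2176]
eef_rot: [3.14, 0.002, 2.727]
force: [0.2, 1.0, 0.5]
grip_width: 0.0176
```

```bash
python3 look.py side,wrist
python3 - <<'E'
from h import *
a=np.load('side_l.npy',allow_pickle=True).item();b=np.load('wrist_l.npy',allow_pickle=True).item()
A=a['color'][150:290,150:330];B=b['color'][220:330,190:320]
A=cv2.resize(A,(400,311),interpolation=2);B=cv2.resize(B,(368,311),interpolation=2)
cv2.imwrite('pics/j5.png',np.hstack([A,B])[...,::-1])
E
```

```text
side [265.5 186.1] [10  7 53] [ 0.515  -0.0098] [ -28.2 -106.2]
side [274.8 197.5] [13  8 81] [0.4826 0.0455] [-80.2 -68.8]
wrist [189.3 157.6] [  36   36 1005] [0.481  0.0508] [-83.8 -64.6]
wrist [152.3 207. ] [ 28  27 600] [ 0.5132 -0.011 ] [ -29.4 -108.1]
14.025 [0.53239104 0.09991253 0.21849606] 2.726772311084906 [-56.6   1.1]
```

View pics/j5.png

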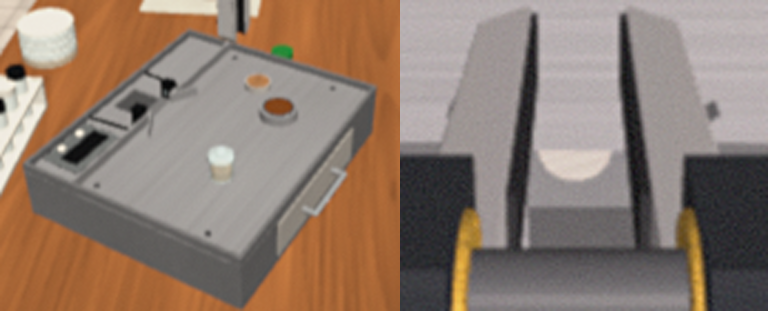

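The second pellet has left the deck and nothing is jammed in the gate. The disc and bottle haven't moved. Third pellet next, at box (-29,-107.5): I turn so tool +x pushes, which keeps joint 6 clear of its limit.

Request:
{"api": "arm_command", "payload": {
  "increments": [
    {"slide":[-0.005,-0.017,0],"yaw":-0.18,"gripper":0.19},
    {"slide":[-0.01,-0.034,0],"yaw":-0.36,"gripper":0.19},
    {"slide":[-0.015,-0.051,0],"yaw":-0.54,"gripper":0.19},
    {"slide":[-0.02,-0.068,0],"yaw":-0.72,"gripper":0.19},
    {"slide":[-0.026,-0.085,0],"yaw":-0.9,"gripper":0.19},
    {"slide":[-0.032,-0.103,0],"yaw":-1.08,"gripper":0.19},
    {"slide":[-0.038,-0.121,0],"yaw":-1.26,"gripper":0.19},
    {"slide":[-0.042,-0.137,0],"yaw":-1.44,"gripper":0.19}
  ]
}}

```text
time_s: 15.02
ee_pos: [0.4896, -0.0383, 0.2136]
eef_rot: [-3.14, 0.0, 1.28]
force: [-0.3, 0.0, -0.2]
grip_width: 0.0177
```

Request:
{"api": "arm_command", "payload": {
  "increments": [
    {"slide":[0,0,0],"yaw":-0.17,"gripper":0.19},
    {"slide":[0,0,-0.01],"yaw":-0.33,"gripper":0.19},
    {"slide":[0,0,-0.04],"yaw":-0.429,"gripper":0.19},
    {"slide":[0,0,-0.08],"yaw":-0.429,"gripper":0.19},
    {"slide":[0,0,-0.115],"yaw":-0.429,"gripper":0.19},
    {"slide":[0,0,-0.135],"yaw":-0.429,"gripper":0.19},
    {"slide":[0,0,-0.14],"yaw":-0.429,"gripper":0.19},
    {"slide":[0,0,-0.14],"yaw":-0.429,"gripper":0.19}
  ]
}}

```text
time_s: 16.02
ee_pos: [0.4903, -0.0378, 0.0749]
eef_rot: [-3.141, 0.0, 0.857]
force: [0.4, -0.2, 0.5]
grip_width: 0.0178
```

Request:
{"api": "arm_command", "payload": {
  "increments": [
    {"slide":[0.0052,0.006,0],"yaw":0,"gripper":0.19},
    {"slide":[0.013,0.015,0],"yaw":0,"gripper":0.19},
    {"slide":[0.0217,0.025,0],"yaw":0,"gripper":0.19},
    {"slide":[0.0303,0.035,0],"yaw":0,"gripper":0.19},
    {"slide":[0.039,0.045,0],"yaw":0,"gripper":0.19},
    {"slide":[0.0476,0.055,0],"yaw":0,"gripper":0.19},
    {"slide":[0.0563,0.065,0],"yaw":0,"gripper":0.19},
    {"slide":[0.065,0.075,0],"yaw":0,"gripper":0.19}
  ]
}}

```text
time_s: 17.02
ee_pos: [0.5561, 0.0377, 0.0749]
eef_rot: [-3.142, 0.0, 0.857]
force: [-0.7, -0.2, 0.8]
grip_width: 0.0177
```

Request:
{"api": "arm_command", "payload": {
  "increments": [
    {"slide":[0.0078,0.009,0],"yaw":0,"gripper":0.19},
    {"slide":[0.014,0.0162,0],"yaw":0,"gripper":0.19},
    {"slide":[0.0168,0.0195,0],"yaw":0,"gripper":0.19},
    {"slide":[0.0168,0.0195,0],"yaw":0,"gripper":0.19},
    {"slide":[0.008,0.009,0.0],"yaw":0,"gripper":0.19},
    {"slide":[0.004,0.0045,0.03],"yaw":0,"gripper":0.19},
    {"slide":[0,0.0,0.07],"yaw":0,"gripper":0.19},
    {"slide":[0,0.0,0.1],"yaw":0,"gripper":0.19}
  ]
}}

```text
time_s: 18.02
ee_pos: [0.5548, 0.036, 0.1767]
eef_rot: [3.141, -0.001, 0.856]
force: [0.5, -0.0, -0.8]
grip_width: 0.0179
```

```bash
python3 look.py side,wrist
```

```text
side [274.8 197.5] [13  8 81] [0.4826 0.0455] [-80.2 -68.8]
side [237.  201.9] [11  7 62] [0.5887 0.0773] [4.  3.2]
wrist [139.9  86.8] [ 5 20 37] [0.5447 0.1715] [-74.3  71.6]
wrist [250.5 138.3] [ 34  35 937] [0.5877 0.0759] [3.7 1.5]
wrist [182.6 231.5] [  38   36 1080] [0.4784 0.0515] [-86.4 -64.9]
wrist [212.7 305.2] [ 12  25 177] [ 0.4439 -0.0287] [ -85.6 -152.3]
18.125 [0.556117   0.0361979  0.17830372] 0.856042513224972 [ -9.1 -47.6]
```

The third pellet is at box (4,2). Turning back behind it.

Request:
{"api": "arm_command", "payload": {
  "increments": [
    {"slide":[0,0.006,0],"yaw":0.18,"gripper":0.19},
    {"slide":[0,0.012,0],"yaw":0.36,"gripper":0.19},
    {"slide":[0,0.018,0],"yaw":0.54,"gripper":0.19},
    {"slide":[0,0.024,0],"yaw":0.72,"gripper":0.19},
    {"slide":[0,0.03,0],"yaw":0.9,"gripper":0.19},
    {"slide":[0,0.037,0],"yaw":1.08,"gripper":0.19},
    {"slide":[-0.001,0.044,0],"yaw":1.26,"gripper":0.19},
    {"slide":[-0.001,0.0515,0],"yaw":1.44,"gripper":0.19}
  ]
}}

```text
time_s: 19.12
ee_pos: [0.5537, 0.0881, 0.1738]
eef_rot: [-3.14, -0.001, 2.302]
force: [-0.1, 0.3, -0.9]
grip_width: 0.0175
```

Request:
{"api": "arm_command", "payload": {
  "increments": [
    {"slide":[0,0,0],"yaw":0.17,"gripper":0.19},
    {"slide":[0,0,0],"yaw":0.33,"gripper":0.19},
    {"slide":[0,0,-0.02],"yaw":0.429,"gripper":0.19},
    {"slide":[0,0,-0.05],"yaw":0.429,"gripper":0.19},
    {"slide":[0,0,-0.08],"yaw":0.429,"gripper":0.19},
    {"slide":[0,0,-0.095],"yaw":0.429,"gripper":0.19},
    {"slide":[0,0,-0.1],"yaw":0.429,"gripper":0.19},
    {"slide":[0,0,-0.1],"yaw":0.429,"gripper":0.19}
  ]
}}

```text
time_s: 20.12
ee_pos: [0.5546, 0.0885, 0.0753]
eef_rot: [3.141, 0.0, 2.726]
force: [-0.1, 0.0, 0.9]
grip_width: 0.0182
```

Request:
{"api": "arm_command", "payload": {
  "increments": [
    {"slide":[0.008,-0.0035,0],"yaw":0,"gripper":0.19},
    {"slide":[0.017,-0.0074,0],"yaw":0,"gripper":0.19},
    {"slide":[0.026,-0.0113,0],"yaw":0,"gripper":0.19},
    {"slide":[0.035,-0.0152,0],"yaw":0,"gripper":0.19},
    {"slide":[0.044,-0.0191,0],"yaw":0,"gripper":0.19},
    {"slide":[0.053,-0.023,0],"yaw":0,"gripper":0.19},
    {"slide":[0.062,-0.0268,0],"yaw":0,"gripper":0.19},
    {"slide":[0.068,-0.0294,0],"yaw":0,"gripper":0.19}
  ]
}}

```text
time_s: 21.12
ee_pos: [0.623, 0.0589, 0.0749]
eef_rot: [-3.142, 0.0, 2.726]
force: [0.0, 0.4, -0.3]
grip_width: 0.0179
```

Request:
{"api": "arm_command", "payload": {
  "increments": [
    {"slide":[0,0,0],"yaw":0,"gripper":0.19},
    {"slide":[-0.009,0.004,0],"yaw":0,"gripper":0.19},
    {"slide":[-0.027,0.012,0.0],"yaw":0,"gripper":0.19},
    {"slide":[-0.045,0.02,0.02],"yaw":0,"gripper":0.19},
    {"slide":[-0.064,0.028,0.06],"yaw":0,"gripper":0.19},
    {"slide":[-0.082,0.036,0.11],"yaw":0,"gripper":0.19},
    {"slide":[-0.12,0.04,0.16],"yaw":0,"gripper":0.19},
    {"slide":[-0.15,0.04,0.2],"yaw":0,"gripper":0.8}
  ]
}}

```text
time_s: 22.12
ee_pos: [0.4705, 0.0997, 0.2768]
eef_rot: [3.141, 0.001, 2.727]
force: [-0.0, 0.0, -0.2]
grip_width: 0.0248
```

```bash
python3 look.py side,wrist
python3 - <<'E'
from h import *
a=np.load('side_l.npy',allow_pickle=True).item();b=np.load('wrist_l.npy',allow_pickle=True).item()
A=a['color'][150:290,150:330];A=cv2.resize(A,(400,311),interpolation=2)
B=cv2.resize(b['color'],(400,300));B=cv2.copyMakeBorder(B,0,11,0,0,0)
cv2.imwrite('pics/j6.png',np.hstack([A,B])[...,::-1])
E
```

```text
side [274.8 197.5] [13  8 81] [0.4826 0.0455] [-80.2 -68.8]
wrist [221.1 194.2] [ 29  28 636] [0.4819 0.0508] [-83.  -64.2]
22.225 [0.47114916 0.09981359 0.27964889] 2.7268100562519146 [-112.6  -23.7]
```

View pics/j6.png

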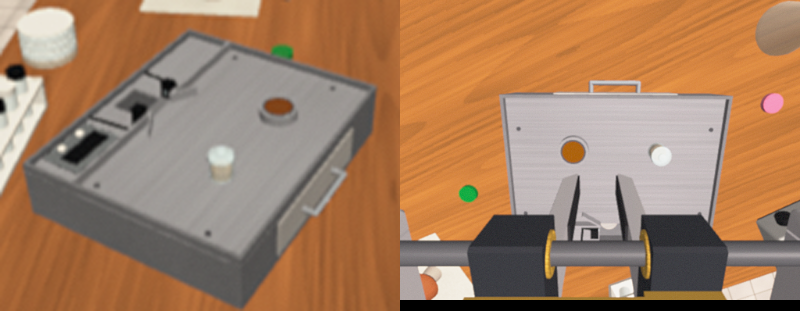

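All the pellets are off the deck and the disc and bottle are unmoved. One last look into the slot before handing in: I raise the arm and open the fingers.

Request:
{"api": "arm_command", "payload": {
  "increments": [
    {"slide":[-0.01,0,0.03],"yaw":0,"gripper":1},
    {"slide":[-0.02,0,0.06],"yaw":0,"gripper":1},
    {"slide":[-0.02,0,0.09],"yaw":0,"gripper":1},
    {"slide":[-0.02,0,0.12],"yaw":0,"gripper":1},
    {"slide":[-0.02,0,0.12],"yaw":0,"gripper":1},
    {"slide":[-0.02,0,0.12],"yaw":0,"gripper":1}
  ]
}}

```text
time_s: 22.98
ee_pos: [0.4522, 0.0993, 0.3935]
eef_rot: [-3.141, -0.002, 2.726]
force: [0.1, -0.3, 0.3]
grip_width: 0.0922
```

Run:
```python
from fin import *
c=cam('wrist'); u=[proj(c,[*b2w(x,y),.07]) for x,y in((56,0),(116,0),(56,24),(56,-24))]; print(np.round(u))
m=np.mean(u[:2],0).astype(int); x0,y0=max(m[0]-60,0),max(m[1]-60,0); print(x0,y0)
A=cv2.resize(c['color'][y0:y0+100,x0:x0+120],(480,400),interpolation=2)
s=cam('side'); v=proj(s,[*b2w(86,0),.07]).astype(int)
B=cv2.resize(s['color'][v[1]-20:v[1]+30,v[0]-20:v[0]+20],(320,400),interpolation=2)
cv2.imwrite('pics/j7.png',np.hstack([A,B])[...,::-1])
np.save('w7.npy',c,allow_pickle=True)
```

```text
[[271. 260.]
 [270. 289.]
 [284. 260.]
 [257. 260.]]
210 214
```

View pics/j7.png

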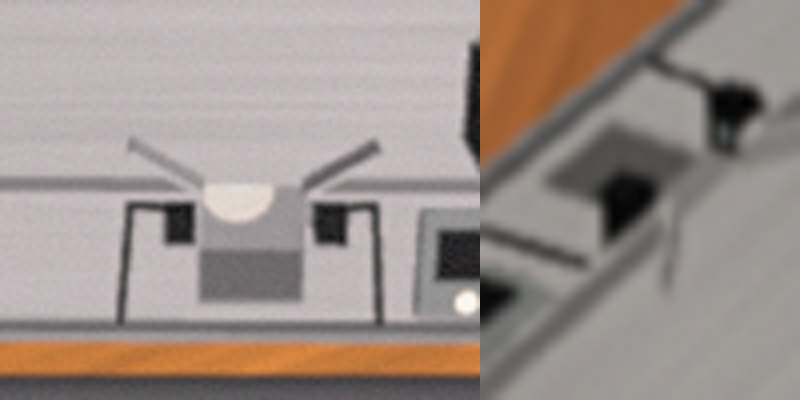

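```bash
python3 -c "
from station import job; print(job.hand_in())"
```

```text
the job is handed in; nothing more can be done
None
```

I pushed all three pellets through the gate one at a time and handed the job in at about 23 s, well under the 64 s limit. I slid each one cradled between part-open fingertips and never picked one up. The middle pellet went straight through. The two side pellets went to about box (4, 0–2) mm first, then I lined up behind each and pushed it through.

- **Pellets:** After each pellet I checked that it had left the deck before starting the next. The last look found no pellet on the deck or in the gate. One pellet lies in the bay, and its apparent width fits the floor depth. The other two are hidden under the deck edge, so I infer that they dropped from the empty deck and slot mouth rather than from seeing them.
- **Other objects:** The reference disc measured within about 2 mm of its first position. The bottle looked unmoved, and I did not re-measure it. I did not check the flasks and mushrooms individually, but the arm only passed well above the mushrooms and never went near the flasks.
- **Forces and arm:** Forces at the end of each move stayed within about 2 N. The arm finished raised and touching nothing.
- **Disagreement:** The box position worked out from the rear rim corners in the wrist view differed by about 7 mm from the one worked out from the top view. I used the top view, since the sensor heads and the objects' distances from the deck point agreed with it, and the gate line later did too.
- **Refused move:** One move call was refused as invalid input, with no motion. I resent it with the yaw filled in.

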